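Catch the falling box lid and lower it shut

ROBOT

A 6-joint arm with a two-finger parallel gripper is mounted at the origin on the work surface. World frame = base frame: x ahead of the robot, y to its left, z up, the work surface at z = 0. Lengths are in mm, angles in rad, forces in N, time in s.
With the tool pointing down it reaches from about 350 to 775 mm from the base axis. Payload 7.3 kg.
Tool frame: the origin (TCP) lies at the very end of the fingers, on their centre line; the grasp point (between the pads) lies 19 mm behind it; z points along the fingers, x is the direction in which the jaws open and shut, and the axes are right-handed (so a half turn about z gives the same grasp; the last joint's range is limited). The gripper opens to 92 mm and grips with 3 to 60 N. Pads are 19 mm wide; open, the fingers measure 130 mm over their backs; the gripper's body (75 mm by 190 mm) begins 47 mm behind the grasp point.
Start: joints at [-0.146, 0.342, 1.524, -0, 1.275, -0.146], TCP at [525.019, 0.019, 226.741] pointing down, gripper open.
Joint ranges: [-2.53, 2.53], [-0.77, 2.02], [0.04, 2.7], [-1, 4.14], [0.28, 2.66], [-3.11, 3.11]. Speed limits (rad/s): [2.57, 2.57, 3.14, 3.14, 3.14, 3.14].

INTERFACE

Orientations are given as [roll, pitch, yaw] about the fixed x, y, z axes, in that order (R = Rz(yaw) Ry(pitch) Rx(roll)).
In Python, from plant import bot, capture, camera_params gives the robot as it stands.
- The arm moves only by the shell command python3 -m jog 'ROWS' [OPENING]. ROWS is a JSON object of lists of equal length, an entry for each row: "xyz": the shift along the world's x, y, z as a fraction of full scale, a list of three; "angular": the turn, a rotation vector about the world's x, y, z as a fraction of full scale, a list of three. In form: {"xyz": [[x, y, z], ...], "angular": [[wx, wy, wz], ...]}. A call has 1 to 10 rows; each row shifts and turns the pose as measured when the row begins; what a row does not reach is not made up. Full scale, the value 1, is 2 cm for a shift and 6 degrees for a turn. A row lasts 1/10 s, in which the tool goes at most 50 mm and 8.59 degrees, less where a joint would pass 70% of its speed; a pose out of reach is approached as far as the arm can. A call with a number of a shift or a turn outside -1 to 1 is refused whole. A call with a gripper value outside its range is refused whole. OPENING is the closure, from -1 (fully open) to 1 (shut), set as the call begins (- or left out, the last holds). The fingers move at their own pace and stop on an object; the grip force is fixed at half the most. Time passes only in rows, so rows that do not move let the fingers close. It gives the time, the measured TCP pose, the force and the opening at its end, in the units of the state.
- bot.get_obs(): the state, without advancing time (a new reading comes with each control period).
- capture(name): name is "scene" or "side" or "wrist"; returns the picture (420x560x3 uint8, red, green, blue); there is no depth.
- camera_params(name): a dict with "fx", "fy", "cx", "cy" (pixels), "rvec" (rotation vector, rad) and "tvec" (3), from world to camera coordinates, as OpenCV has them. Camera axes: x right, y down, z forward; pixel columns grow to the right and rows downward; lengths in mm; the calibration is good to about 2 mm. A picture is of the moment at which its call begins: read the wrist's pose just before it. camera_params takes no time and is no camera call; for the wrist camera it gives the pose at the moment of the call.
- bot.close_job(): hands the job in, once; it reports no verdict.
The state is a dict: "time": time; "joint_positions": joint angles; "dq": joint speeds; "tau": joint torques, N m; "tool_pos": TCP position; "tcp_rot": TCP orientation; "contact_force": force on the tool from outside, world axes, zero at the start; "moment": the same for the moment, N m; "grip_width": finger opening in mm.
Only numpy, scipy, OpenCV 4.12 (cv2) and the standard library are available. Lean on these libraries where they do the work, as an engineer would, in place of code of your own. Each camera call takes 0.05 s, during which the arm holds its last target.

TASK

The lid of the plywood parts box stands open. Tip it forward with a fingertip until it falls by itself, catch it part-way down on the outside of the fingers, and lower it gently until it is fully shut, never letting it drop onto the box. Grasp nothing, do not squeeze or press hard on the lid, leave the tape roll, wheel, jar and screwdriver where they are, and finish clear of everything.

Things in the scene. Friction and masses are not known exactly. Their poses are not given: they have to be found in the camera images.
- box: open-topped plywood box fixed to the bench, 160 mm deep (its x) by 240 mm wide (its y) by 80 mm high, walls 6 mm. Origin at the centre of its underside; its +x points away from its front towards the hinge side, z up. The hinge side is on the left as seen from the robot, the front on the right (box yaw 1.27 to 1.87 rad). Small motors lie inside, below the rim.
- hinge (a point): middle of the lid's hinge line, on top of the box's far wall, 80 mm above the bench, running along the box's y; axes as the box. Damped hinge: the lid stays put within about 0.2 rad of upright; tipped forward below about 1.25 to 1.3 rad it falls by itself, slowly at first (about 1.2 to 1.8 s from 1.1 to 0.3 rad), then at about 1 rad/s near shut from any height, and bangs.
- lid (a joint): opening angle of the lid in rad: 0 shut (flat on the box), 1.57 upright, 1.9 leaning back on its stop. The lid is one plywood board 8 mm thick, about 0.25 kg, 160 mm from hinge to front by 240 mm wide, with a tongue 100 mm wide in the middle of its front reaching 30 mm further, which overhangs the box's front wall when shut. The hinge line lies in the plane of the underside.
- lid_edge (a point): middle of the front edge of the lid's tongue, on the underside face, 190 mm from the hinge line (80 mm above the bench when shut); its x axis points along the lid to the hinge, its y along the edge, its z out of the lid's upper (outer) face.
- tape: roll of paper tape lying flat, 100 mm across, 25 mm high, loose; origin under its centre
- wheel: small rubber-tyred robot wheel lying flat, 66 mm across, 26 mm high, loose; origin under its centre
- jar: small closed jar, 56 mm across, 75 mm high, loose; origin under its centre
- driver: screwdriver lying on the bench along its x, loose; origin on the bench beneath it

How it is judged (in metres and radians):
On the way, in this order (a step that is already met when the one before it is completed fails the run):
1. the lid has been tipped forward and falls by itself, untouched (below 1.3 rad, faster than 0.08 rad/s) (value of joint lid between 0.15 and 1.3 rad and velocity of joint lid below -0.08 rad/s and contact force between the fingers and lid below 0.05 N), for 0.04 s.
2. the fingers have caught the lid part-way (between 0.1 and 1.25 rad): it is carried by them, moving slower than 0.5 rad/s, for 0.2 s (value of joint lid between 0.1 and 1.25 rad and velocity of joint lid between -0.5 and 0.5 rad/s and contact force between the fingers and lid above 0.2 N), for 0.2 s.
At the end, for the whole second after the job is handed in: the lid is fully shut (joint below 0.025 rad, about 5 mm at the tongue) and at rest, and tape roll, wheel, jar and screwdriver are within 20 mm of where they were (value of joint lid below 0.025 rad and velocity of joint lid between -0.05 and 0.05 rad/s and distance of each of tape, wheel, jar, driver from where it was at the start of the episode below 0.02 m); the robot touches nothing.
It fails at once if the lid drops or is slammed onto the box (closing faster than 0.5 rad/s, about 95 mm/s at the tongue, between 0.15 and 0.03 rad) (value of joint lid between 0.03 and 0.15 rad and velocity of joint lid below -0.5 rad/s).
It fails at once if the fingers squeeze or press the lid with more than 20 N (contact force between the fingers and lid above 20 N).
It fails at once if a bystander is moved more than 20 mm or lifted (distance of any of tape, wheel, jar, driver from where it was at the start of the episode above 0.02 m).
It also fails if it takes over 43 s, if anything falls off the work surface, if the arm or the gripper's body presses on something with over 40 N, if the wrist force passes 120 N, or if a joint passes its speed limit or range.

## Working session

There is one attempt and no reset: what is moved stays moved. The work goes in short steps, Python scripts to look and compute and a shell command to move; the robot and the scene stay as the last step left them, time stands still between calls to the robot, and variables do not carry over. Pictures are saved under pics/ and viewed, and the job is handed in when it is done.

```bash
ls; mkdir -p pics
python3 - <<'E'
from plant import bot,capture,camera_params
import cv2
for n in("scene","side","wrist"):
    p=camera_params(n);print(n,p)
    cv2.imwrite(f"pics/{n}0.png",capture(n)[:,:,::-1])
print(bot.get_obs())
E
```

```text
pics
scene {'fx': 519.4004611794157, 'fy': 519.4004611794157, 'cx': 286.7697451524322, 'cy': 211.09686907782944, 'rvec': array([ 1.61490167,  2.17752147, -0.63828162]), 'tvec': array([ 191.32398076, -472.40221542, 1602.25028127])}
side {'fx': 430.81448188071016, 'fy': 430.81448188071016, 'cx': 277.80238776670456, 'cy': 210.5167625877736, 'rvec': array([ 0.26845176, -2.75650169,  1.33238559]), 'tvec': array([609.01046009, 177.96586338, 891.45809303])}
wrist {'fx': 344.79676518040515, 'fy': 344.79676518040515, 'cx': 278.87297431282497, 'cy': 213.32966877374517, 'rvec': array([-2.85376285e+00,  1.92280824e-03,  5.40629452e-04]), 'tvec': array([-524.8856161,  -35.3057718,  390.8224442])}
{'time': 0.15, 'joint_positions': array([-1.45990356e-01,  3.42564142e-01,  1.52477228e+00,  4.10746381e-07,
        1.27540224e+00, -1.45998617e-01]), 'dq': array([ 7.01120989e-05, -6.23102409e-04, -2.02403483e-03,  2.33040185e-03,
       -3.58549010e-04, -1.59172968e-03]), 'tau': array([ 7.52666965e-04, -4.31470585e+01, -2.44352603e+01,  7.18239485e-02,
        5.38185902e-02, -1.32920518e-04]), 'tool_pos': array([5.24705473e+02, 7.07543133e-02, 2.26212688e+02]), 'tcp_rot': array([-3.14142554e+00,  1.13376532e-03,  8.23626408e-06]), 'contact_force': array([-0.23627134, -0.27916521, -0.02482952]), 'moment': array([-0.06245427,  0.01668954, -0.0104732 ]), 'grip_width': 92.13761874988849}
```

View pics/scene0.png

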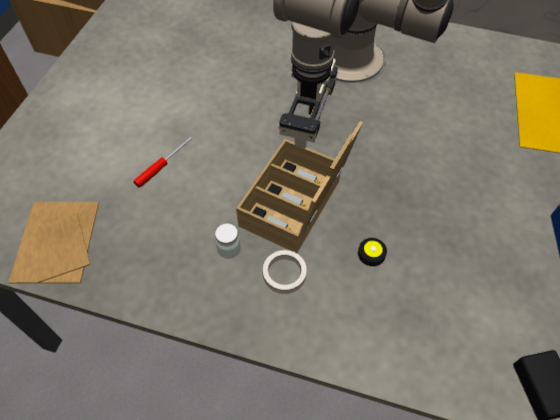

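View pics/side0.png

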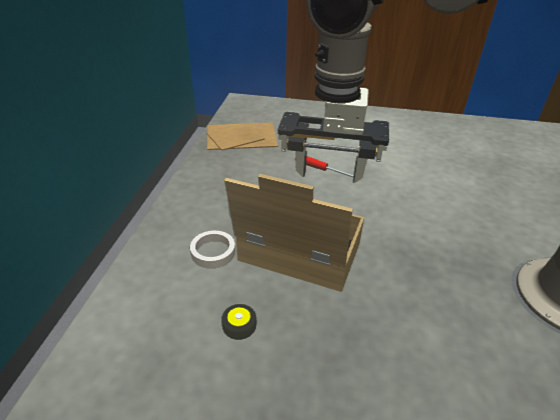

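View pics/wrist0.png

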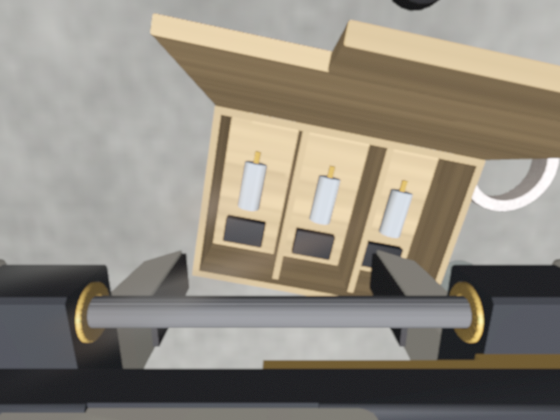

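```bash
cat > h.py <<'E'
import numpy as np,cv2
from plant import bot,capture,camera_params
def ray(p,u,v):
    R=cv2.Rodrigues(np.array(p['rvec']))[0];t=np.array(p['tvec'])
    d=R.T@np.array([(u-p['cx'])/p['fx'],(v-p['cy'])/p['fy'],1]);return -R.T@t,d
def onz(p,u,v,z):
    c,d=ray(p,u,v);return c+d*(z-c[2])/d[2]
def proj(p,X):
    return cv2.projectPoints(np.array(X,float).reshape(-1,3),np.array(p['rvec']),np.array(p['tvec']),np.array([[p['fx'],0,p['cx']],[0,p['fy'],p['cy']],[0,0,1]]),None)[0].reshape(-1,2)
def tri(pa,a,pb,b):
    c1,d1=ray(pa,*a);c2,d2=ray(pb,*b)
    s=np.linalg.lstsq(np.c_[d1,-d2],c2-c1,rcond=None)[0]
    A=c1+d1*s[0];B=c2+d2*s[1];return (A+B)/2,np.linalg.norm(A-B)
E
python3 - <<'E'
import cv2
a=cv2.imread('pics/scene0.png')[110:290,210:400];cv2.imwrite('pics/s_z.png',cv2.resize(a,None,fx=4,fy=3.3333*1.0,interpolation=3) if 0 else cv2.resize(a,None,fx=3.3,fy=3.3,interpolation=3))
a=cv2.imread('pics/side0.png')[165:350,180:380];cv2.imwrite('pics/d_z.png',cv2.resize(a,None,fx=3.2,fy=3.2,interpolation=3))
E
```

```text
(no output)
```

View pics/s_z.png

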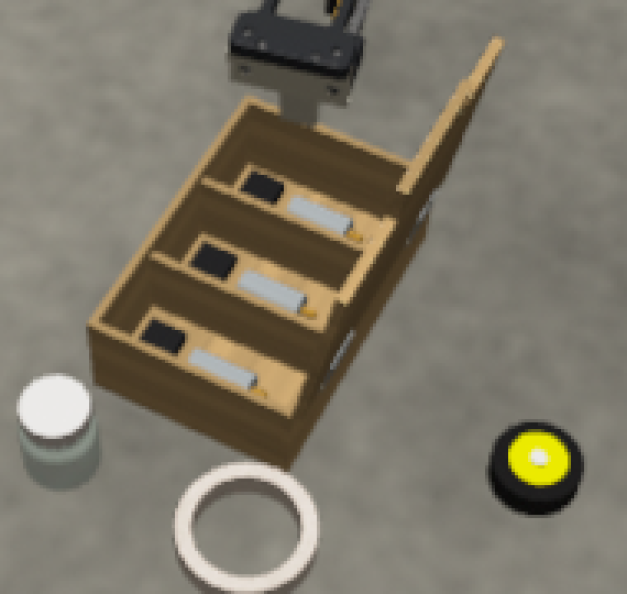

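View pics/d_z.png

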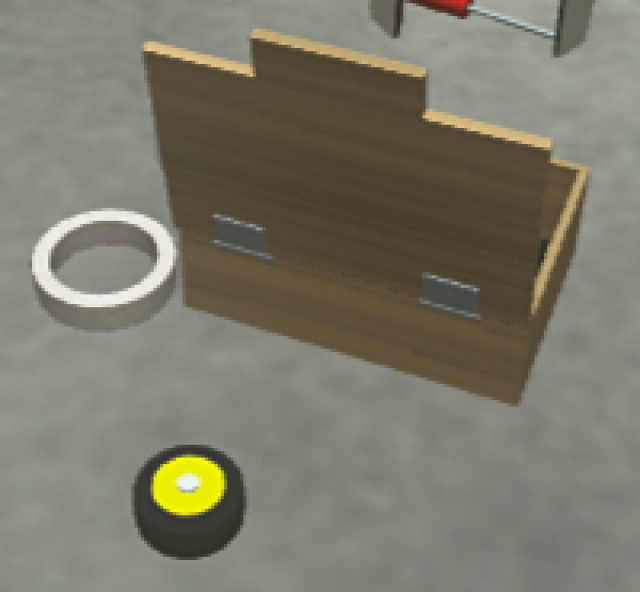

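```bash
python3 - <<'E'
from h import *
np.set_printoptions(precision=1,suppress=True)
S=camera_params('scene');D=camera_params('side');W=camera_params('wrist')
z=lambda x,y:(210+x/3.3,110+y/3.3)
d=lambda x,y:(180+x/3.2,165+y/3.2)
print('S front rim', onz(S,*z(90,323),80),onz(S,*z(248,98),80))
print('S back btm',onz(S,*z(290,468),0),onz(S,*z(96,385),0))
print('W hinge corners',onz(W,218,107,80),onz(W,484,160,80),'front',onz(W,195,272,80))
a,b=onz(D,*d(185,303),0),onz(D,*d(517,403),0);print('D back btm',a,b,np.linalg.norm(a-b))
for n,(w,dd) in {'tongue near L(inner?)':((350,24),(427,77)),}.items(): print(tri(W,w,D,d(*dd)))
print('jar top',onz(S,*z(55,405),75),'tape',onz(S,*z(247,528),25),'wheel',onz(S,*z(538,458),26),
 'driver',onz(S,137,182,12),onz(S,190,139,5))
# hand: tips of lid near left corner: wrist (153,17) & (330,52),(345,?)
print(tri(W,(153,17),D,d(550,140)))
E
python3 -c "
import cv2
a=cv2.imread('pics/wrist0.png')[0:200,130:560];cv2.imwrite('pics/w_z.png',cv2.resize(a,None,fx=1.8,fy=1.8,interpolation=3))"
```

```text
S front rim [ 674.3 -118.6   80. ] [443.7 -72.8  80. ]
S back btm [700.8  36.8   0. ] [ 676.  -118.8    0. ]
W hinge corners [473.7  79.9  80. ] [705.9  34.9  80. ] front [443.5 -73.2  80. ]
D back btm [704.1  34.7   0. ] [470.1  79.8   0. ] 238.38897487955396
(array([545.4, 102.4, 265.2]), np.float64(3.63430138822462))
jar top [ 741.4 -120.3   75. ] tape [767.8  24.5  25. ] wheel [655.9 204.1  26. ] driver [ 633.6 -406.6   12. ] [ 455.2 -337.3    5. ]
(array([476.9, 110.3, 239.5]), np.float64(1.6929439255351157))
```

View pics/w_z.png

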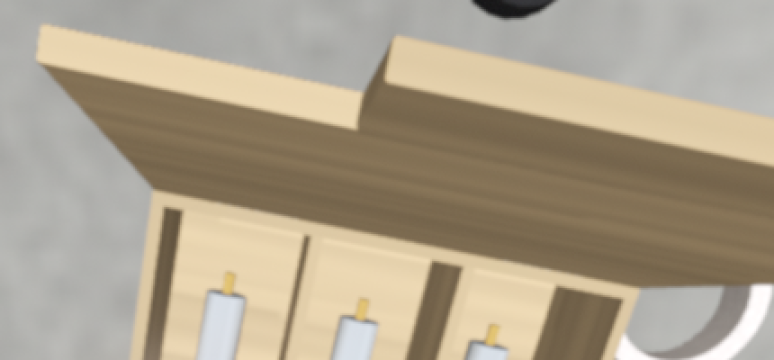

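```bash
python3 -m jog '{"xyz":[[0,0,1],[0,0,1],[0,0,1],[0,0,1],[0,0,1],[0,0,1],[0,0,0],[0,0,0],[0,0,0],[0,0,0]],"angular":[[0,0,-0.9],[0,0,-0.9],[0.98,-0.19,0],[0.98,-0.19,0],[0.98,-0.19,0],[0.98,-0.19,0],[0.98,-0.19,0],[0.98,-0.19,0],[0.98,-0.19,0],[0.5,-0.1,0]]}' 1
cat >> h.py <<'E'
from scipy.spatial.transform import Rotation as Ro
ex=np.array([.1886,.982,0]);ey=np.array([-.982,.1886,0]);H=np.array([588.5,57.7,80])
def st():
    np.set_printoptions(precision=2,suppress=True)
    o=bot.get_obs();T=np.array(o['tool_pos'])-H;R=Ro.from_euler('xyz',o['tcp_rot']).as_matrix()
    print('t',o['time'],'box(ex,ey,z)',T@ex,T@ey,T[2]+80,'toolz in box',R[:,2]@ex,R[:,2]@ey,R[2,2],'jaw.ey',R[:,0]@ey,'F',o['contact_force'],'q',o['joint_positions'],'w',o['grip_width'])
E
python3 -c "
from h import *
st()"
```

```text
time: 1.15
tool_pos: [523.8, 1.8, 350.8]
tcp_rot: [-2.327, -0.004, -0.187]
contact_force: [0.8, -0.4, -0.7]
grip_width: 16.5
t 1.15 box(ex,ey,z) -67.09714949403309 52.98515911898923 350.75044693054565 toolz in box 0.7274496571418241 -0.0012640952156084465 -0.6861189967500793 jaw.ey -0.9999351666367234 F [ 0.78 -0.42 -0.74] q [-0.58  0.33  1.47  0.74  1.68 -0.44] w 16.548476684955002
```

```bash
python3 -m jog '{"xyz":[[0.42,0.92,0],[0.42,0.92,0],[0.42,0.92,0],[0.42,0.92,0],[0.42,0.92,0],[0.42,0.92,0],[0.42,0.92,0],[0.42,0.92,0],[0,0,0]],"angular":[[0,0,0],[0,0,0],[0,0,0],[0,0,0],[0,0,0],[0,0,0],[0,0,0],[0,0,0],[0,0,0]]}' 1 
python3 -c "
from h import *
st()
cv2.imwrite('pics/side1.png',capture('side')[:,:,::-1])"
```

```text
time: 2.05
tool_pos: [592.5, 151.1, 345.3]
tcp_rot: [-2.325, 0.007, -0.195]
contact_force: [-0.7, 0.5, -0.6]
grip_width: 0.4
t 2.05 box(ex,ey,z) 92.51371071592753 13.719521474795936 345.3476198684596 toolz in box 0.7290311196834743 0.0009796565729531656 -0.6844386765169788 jaw.ey -0.999906552932494 F [-0.69  0.52 -0.62] q [-0.28  0.38  1.41  0.82  1.48 -0.21] w 0.38886451501232366
```

View pics/side1.png

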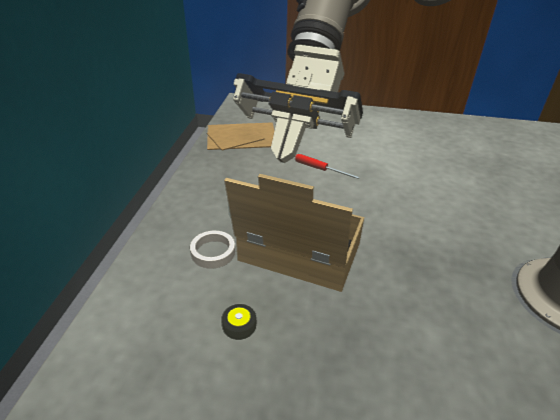

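```bash
python3 -m jog '{"xyz":[[-0.05,-0.25,-0.87],[-0.05,-0.25,-0.87],[0,0,-0.87],[0,0,-0.87],[0,0,-0.87],[0,0,0]],"angular":[[0,0,0],[0,0,0],[0,0,0],[0,0,0],[0,0,0],[0,0,0]]}' 1 
python3 -c "
from h import *
st()
cv2.imwrite('pics/side2.png',capture('side')[100:300,150:420,::-1].repeat(2,0).repeat(2,1))
cv2.imwrite('pics/wrist2.png',capture('wrist')[:,:,::-1])"
```

```text
time: 2.7
tool_pos: [588.5, 134.6, 254.7]
tcp_rot: [-2.328, 0.007, -0.198]
contact_force: [-1.1, 0.2, -0.5]
grip_width: 0.4
t 2.7 box(ex,ey,z) 75.54388748574597 14.462258545735601 254.73715634951537 toolz in box 0.7269416814369231 -0.0014463250694703564 -0.6866568703108262 jaw.ey -0.9998853525326585 F [-1.12  0.24 -0.49] q [-0.31  0.46  1.55  0.83  1.35 -0.39] w 0.4391209473089364
```

View pics/side2.png

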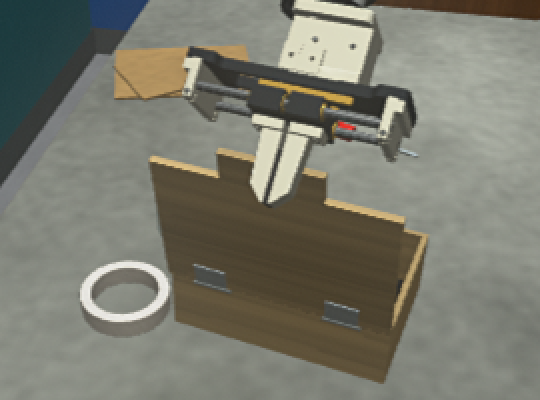

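View pics/wrist2.png

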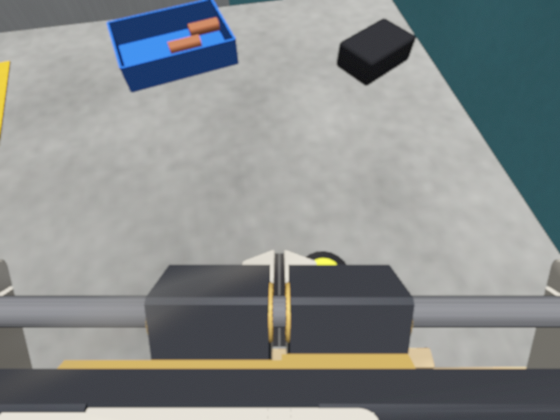

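```bash
python3 -m jog '{"xyz":[[-0.1,-0.5,0],[-0.06,-0.3,0],[-0.06,-0.3,0],[-0.06,-0.3,0],[-0.06,-0.3,0],[-0.06,-0.3,0],[-0.07,-0.4,0],[-0.08,-0.4,0],[-0.08,-0.4,0],[-0.08,-0.4,0]],"angular":[[0,0,0],[0,0,0],[0,0,0],[0,0,0],[0,0,0],[0,0,0],[0,0,0],[0,0,0],[0,0,0],[0,0,0]]}' 1 
python3 -c "
from h import *
st()
cv2.imwrite('pics/side3.png',capture('side')[100:300,150:420,::-1].repeat(2,0).repeat(2,1))"
```

```text
time: 3.8
tool_pos: [575.0, 56.4, 261.6]
tcp_rot: [-2.327, -0.004, -0.198]
contact_force: [0.1, 0.6, -0.1]
grip_width: 0.3
t 3.8 box(ex,ey,z) -3.8120084399661307 13.041555666354274 261.61220577397705 toolz in box 0.7275303942820747 -0.008399437856927608 -0.6859831152315741 jaw.ey -0.9999083082071871 F [ 0.14  0.57 -0.11] q [-0.45  0.46  1.54  0.79  1.45 -0.48] w 0.30580194621315204
```

View pics/side3.png

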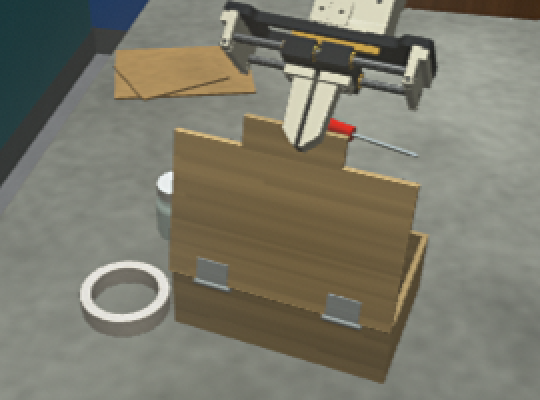

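```bash
python3 -m jog '{"xyz":[[-0.09,-0.5,-0.1],[-0.09,-0.5,-0.1],[-0.09,-0.5,-0.1],[-0.09,-0.4,0]],"angular":[[0,0,0],[0,0,0],[0,0,0],[0,0,0]]}' 1 
python3 -c "
from h import *
st()
cv2.imwrite('pics/side4.png',capture('side')[100:300,150:420,::-1].repeat(2,0).repeat(2,1))"
```

```text
time: 4.25
tool_pos: [567.1, 14.3, 254.5]
tcp_rot: [-2.327, -0.003, -0.198]
contact_force: [0.0, 0.9, -0.2]
grip_width: 0.4
t 4.25 box(ex,ey,z) -46.67820170853614 12.822125677947081 254.5158744738652 toolz in box 0.7270183197497635 -0.00859390494650439 -0.6865234487836716 jaw.ey -0.9999041523955708 F [ 0.01  0.95 -0.18] q [-0.52  0.47  1.53  0.76  1.49 -0.53] w 0.4436979964906141
```

View pics/side4.png

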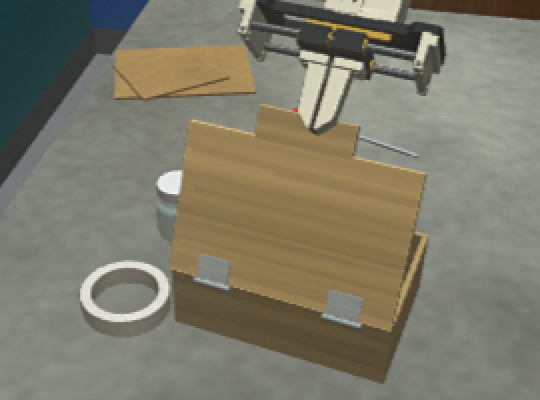

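```bash
python3 -c "
from h import *
D=camera_params('side')
for th in (1.1,1.15,1.2,1.25,1.3,1.35):
    r=[]
    for y in(-50,50):
        r.append(H+ex*(-190*np.cos(th)+8*np.sin(th))+ey*y+np.array([0,0,190*np.sin(th)+8*np.cos(th)]))
    print(th,((proj(D,r)-[150,100])*2).round(1).tolist())
"
```

```text
1.1 [[262.1, 101.3], [360.8, 122.6]]
1.15 [[258.9, 102.2], [358.5, 123.8]]
1.2 [[255.6, 103.7], [356.2, 125.5]]
1.25 [[252.1, 105.6], [353.6, 127.7]]
1.3 [[248.5, 108.1], [350.9, 130.5]]
1.35 [[244.8, 111.1], [348.1, 133.8]]
```

```bash
python3 -m jog '{"xyz":[[0,0,1],[0,0,1],[-0.19,-0.98,0],[-0.19,-0.98,0],[-0.19,-0.98,0],[-0.19,-0.98,-0.5],[-0.19,-0.98,-1],[-0.19,-0.98,-1],[-0.12,-0.64,-1],[-0.06,-0.3,-1]],"angular":[[0,0,0],[0,0,0],[0,0,0],[0,0,0],[0,0,0],[0,0,0],[0,0,0],[0,0,0],[0,0,0],[0,0,0]]}' 1 
python3 -c "
from h import *
cv2.imwrite('pics/side5.png',capture('side')[100:300,150:420,::-1].repeat(2,0).repeat(2,1))
st()
D=camera_params('side')
for th in (.5,.6,.7,.8,.9,1.,1.1,1.2):
    r=[]
    for y in(-50,50):
        r.append(H+ex*(-190*np.cos(th)+8*np.sin(th))+ey*y+np.array([0,0,190*np.sin(th)+8*np.cos(th)]))
    print(th,((proj(D,r)-[150,100])*2).round(1).tolist())
"
```

```text
time: 5.3
tool_pos: [540.1, -131.0, 206.3]
tcp_rot: [-2.333, -0.012, -0.2]
contact_force: [1.4, -0.3, -0.1]
grip_width: 0.5
t 5.35 box(ex,ey,z) -194.68610664232185 13.033660300218875 202.88635956997877 toolz in box 0.7243572060482261 -0.012683840520532438 -0.689267797586338 jaw.ey -0.9998642466755548 F [-1.31  0.29 -2.58] q [-0.75  0.6   1.45  0.67  1.58 -0.72] w 0.5677687097225541
0.5 [[288.4, 124.4], [376.3, 143.8]]
0.6 [[285.6, 116.8], [375.2, 136.4]]
0.7 [[282.2, 110.5], [373.4, 130.3]]
0.8 [[278.2, 105.7], [371.2, 125.7]]
0.9 [[273.4, 102.4], [368.3, 122.8]]
1.0 [[268.1, 101.0], [364.8, 121.7]]
1.1 [[262.1, 101.3], [360.8, 122.6]]
1.2 [[255.6, 103.7], [356.2, 125.5]]
```

View pics/side5.png

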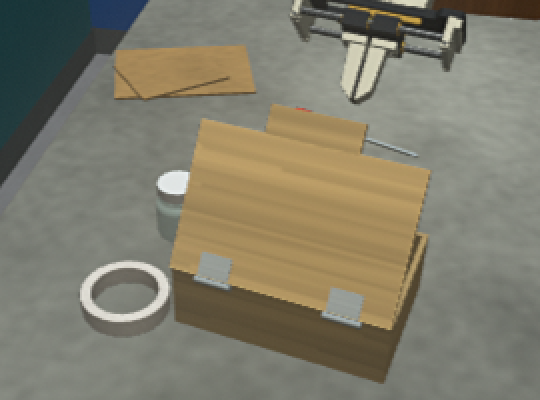

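```bash
python3 -m jog '{"xyz":[[0.1,0.5,-0.95],[0.19,0.98,-0.8],[0.17,0.9,-0.3],[0,0,-0.2],[-0.01,-0.05,-0.3],[-0.01,-0.07,-0.3],[-0.01,-0.07,-0.3],[-0.01,-0.07,-0.3],[-0.01,-0.07,-0.3]],"angular":[[0,0,0],[0,0,0],[0,0,0],[0,0,0],[0,0,0],[0,0,0],[0,0,0],[0,0,0],[0,0,0]]}' 1
cat >> h.py <<'E'
def look(n):
    cv2.imwrite(f'pics/{n}.png',capture('side')[100:300,150:420,::-1].repeat(2,0).repeat(2,1))
    st()
    D=camera_params('side')
    for th in (0,.1,.2,.3,.4,.5,.6,.7,.8):
        r=[H+ex*(-190*np.cos(th)+8*np.sin(th))+ey*y+np.array([0,0,190*np.sin(th)+8*np.cos(th)]) for y in(-50,50)]
        print(th,((proj(D,r)-[150,100])*2).round(1).tolist())
E
python3 -c "
from h import *
look('side6')"
```

```text
time: 6.25
tool_pos: [548.4, -93.1, 126.5]
tcp_rot: [-2.333, -0.011, -0.204]
contact_force: [-0.4, 0.5, 0.5]
grip_width: 0.5
t 6.3 box(ex,ey,z) -155.77144324757327 11.281732388345727 125.42732808086085 toolz in box 0.7232762091730311 -0.017365787842973057 -0.6903002565902391 jaw.ey -0.9997897551828551 F [ 0.35 -0.75 -1.47] q [-0.7   0.68  1.56  0.71  1.41 -0.8 ] w 0.33348143377906486
0 [[293.3, 177.7], [374.6, 197.2]]
0.1 [[293.4, 165.4], [375.9, 184.8]]
0.2 [[293.1, 153.8], [376.7, 173.1]]
0.3 [[292.1, 143.0], [377.1, 162.3]]
0.4 [[290.6, 133.2], [376.9, 152.5]]
0.5 [[288.4, 124.4], [376.3, 143.8]]
0.6 [[285.6, 116.8], [375.2, 136.4]]
0.7 [[282.2, 110.5], [373.4, 130.3]]
0.8 [[278.2, 105.7], [371.2, 125.7]]
```

View pics/side6.png

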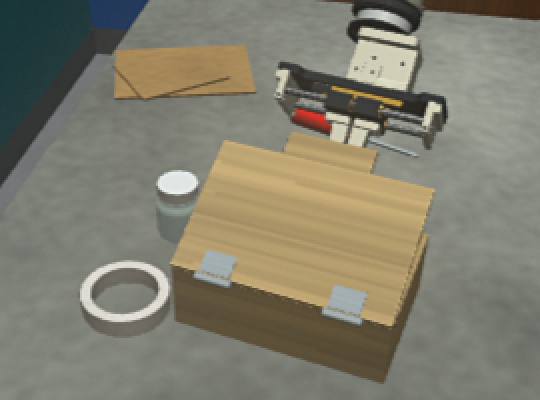

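```bash
python3 -m jog '{"xyz":[[0,0,0],[0,0,0],[0,0,0],[0,0,0],[0,0,0]],"angular":[[0,0,0],[0,0,0],[0,0,0],[0,0,0],[0,0,0]]}' 1 
python3 -c "
from h import *
look('side7')
cv2.imwrite('pics/wrist7.png',capture('wrist')[:,:,::-1])"|head -1
```

```text
time: 6.8
tool_pos: [547.9, -93.7, 125.0]
tcp_rot: [-2.333, -0.009, -0.205]
contact_force: [-0.6, -0.2, -0.9]
grip_width: 0.8
t 6.85 box(ex,ey,z) -156.28305293238552 11.30402528917273 124.99212131976014 toolz in box 0.7230489842387808 -0.017348540031001915 -0.6905387165525394 jaw.ey -0.9997870175743893 F [ 0.38 -0.06 -1.7 ] q [-0.7   0.68  1.56  0.71  1.41 -0.8 ] w 0.5079763258069698
```

View pics/side7.png

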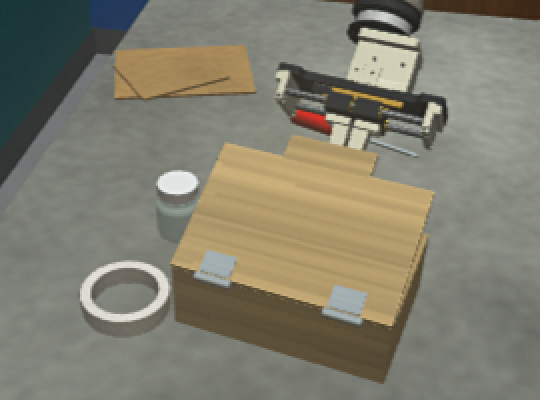

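View pics/wrist7.png

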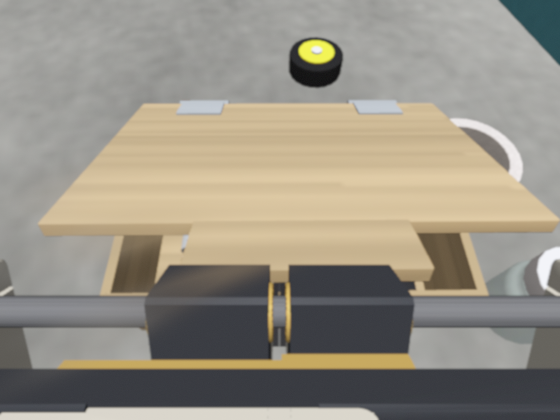

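```bash
python3 -m jog '{"xyz":[[-0.01,-0.07,-0.2],[-0.01,-0.07,-0.2],[-0.01,-0.07,-0.2],[-0.01,-0.07,-0.2],[-0.01,-0.07,-0.2],[-0.01,-0.07,-0.2],[-0.01,-0.07,-0.2],[-0.01,-0.07,-0.2],[-0.01,-0.07,-0.2],[0,0,0]],"angular":[[0,0,0],[0,0,0],[0,0,0],[0,0,0],[0,0,0],[0,0,0],[0,0,0],[0,0,0],[0,0,0],[0,0,0]]}' 1 
python3 -c "
from h import *
look('side8')"|head -1
```

```text
time: 7.9
tool_pos: [545.9, -107.4, 85.5]
tcp_rot: [-2.333, -0.009, -0.206]
contact_force: [-0.4, 0.7, -1.6]
grip_width: 0.5
t 7.95 box(ex,ey,z) -170.14633214893195 10.648862241721506 85.71072039901503 toolz in box 0.7232057583068369 -0.01737409136792082 -0.690373864271597 jaw.ey -0.9997860862753426 F [-0.63 -0.52 -2.05] q [-0.72  0.75  1.56  0.7   1.36 -0.86] w 0.49416024836244465
```

View pics/side8.png

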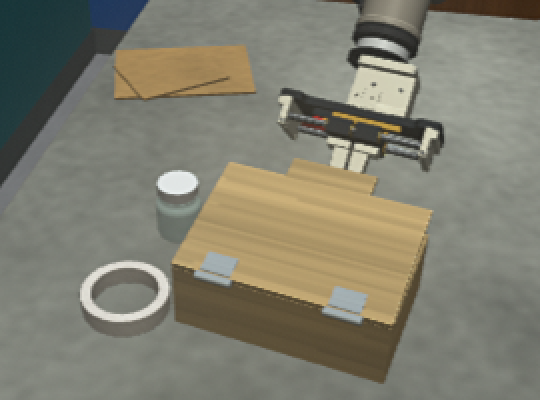

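```bash
python3 -m jog '{"xyz":[[-0.01,-0.08,-0.08],[-0.01,-0.08,-0.08],[-0.01,-0.05,-0.12],[-0.01,-0.05,-0.12],[-0.01,-0.05,-0.12],[-0.01,-0.05,-0.12],[-0.01,-0.05,-0.12],[-0.01,-0.05,-0.12],[0,0,0]],"angular":[[0,0,0],[0,0,0],[0,0,0],[0,0,0],[0,0,0],[0,0,0],[0,0,0],[0,0,0],[0,0,0]]}' 1 
python3 -c "
from h import *
look('side9')
cv2.imwrite('pics/wrist9.png',capture('wrist')[:,:,::-1])"|head -1
```

```text
time: 8.85
tool_pos: [544.4, -117.4, 67.0]
tcp_rot: [-2.333, -0.01, -0.205]
contact_force: [-0.9, -0.1, -1.6]
grip_width: 0.3
t 8.9 box(ex,ey,z) -180.20965679596605 10.234469738336738 67.09999613227099 toolz in box 0.7230181953582844 -0.017866226291958026 -0.6905577560459847 jaw.ey -0.9997807389608423 F [ 0.54  0.4  -1.3 ] q [-0.73  0.78  1.56  0.7   1.35 -0.89] w 0.38939560511127974
```

View pics/side9.png

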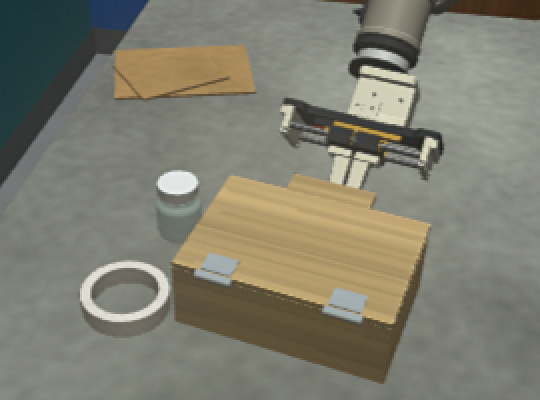

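View pics/wrist9.png

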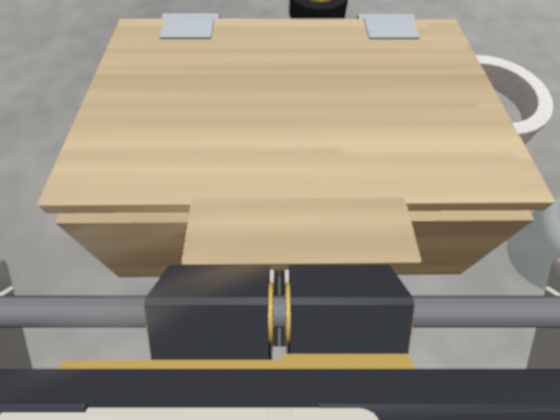

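```bash
python3 -m jog '{"xyz":[[0,0,-0.1],[0,0,-0.1],[0,0,-0.1],[0,0,-0.1],[0,0,-0.1],[0,0,-0.1],[0,0,-0.1],[0,0,0]],"angular":[[0,0,0],[0,0,0],[0,0,0],[0,0,0],[0,0,0],[0,0,0],[0,0,0],[0,0,0]]}' 1 
python3 -c "
from h import *
look('side10')
cv2.imwrite('pics/wrist10.png',capture('wrist')[:,:,::-1])"|head -1
```

```text
time: 9.75
tool_pos: [544.6, -117.1, 52.5]
tcp_rot: [-2.333, -0.01, -0.205]
contact_force: [-0.1, -0.0, 0.1]
grip_width: 0.3
t 9.8 box(ex,ey,z) -179.9776626007893 10.148284771158995 52.611379303560675 toolz in box 0.723230928641997 -0.01802612492487042 -0.6903307734233093 jaw.ey -0.9997802010075053 F [-0.17  0.57 -0.14] q [-0.73  0.8   1.56  0.71  1.33 -0.9 ] w 0.25152559935339586
```

View pics/side10.png

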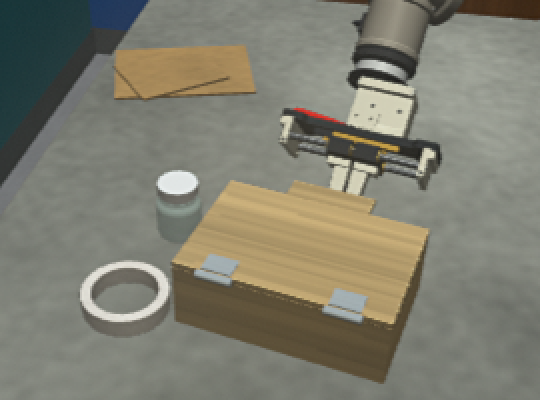

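View pics/wrist10.png

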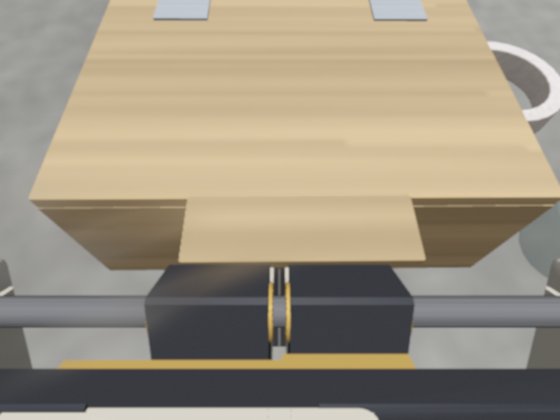

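```bash
python3 -m jog '{"xyz":[[-0.06,-0.3,-0.05],[-0.1,-0.5,0],[-0.1,-0.5,0],[-0.1,-0.5,0],[-0.1,-0.5,0],[-0.1,-0.5,0.5],[0,-0.2,1],[0,0,1],[0,0,1],[0,0,0]],"angular":[[0,0,0],[0,0,0],[0,0,0],[0,0,0],[0,0,0],[0,0,0],[0,0,0],[0,0,0],[0,0,0],[0,0,0]]}' 1 
python3 -c "
from h import *
look('side11')
S=camera_params('scene');cv2.imwrite('pics/scene11.png',capture('scene')[:,:,::-1])
a=cv2.imread('pics/scene0.png').astype(int);b=cv2.imread('pics/scene11.png').astype(int)
for n,(x0,x1,y0,y1) in dict(jar=(212,236,222,258),tape=(262,308,255,292),wheel=(358,388,237,266),driver=(133,192,137,187)).items():
    print(n,abs(a-b)[y0:y1,x0:x1].mean())
"|sed -n '1p;11,$p'
```

```text
time: 10.85
tool_pos: [531.5, -186.9, 126.2]
tcp_rot: [-2.334, -0.011, -0.209]
contact_force: [0.5, -1.7, -0.5]
grip_width: 0.4
t 10.9 box(ex,ey,z) -250.71375029045834 10.348304589502375 124.87973614603119 toolz in box 0.72261833080034 -0.020204254553143525 -0.6909117999063729 jaw.ey -0.9997247793838878 F [ 0.15 -0.56  0.06] q [-0.83  0.74  1.43  0.63  1.52 -0.84] w 0.5641476618048027
jar 4.106867283950617
tape 4.5068546807677246
wheel 2.5938697318007664
driver 9.840677966101694
```

View pics/side11.png

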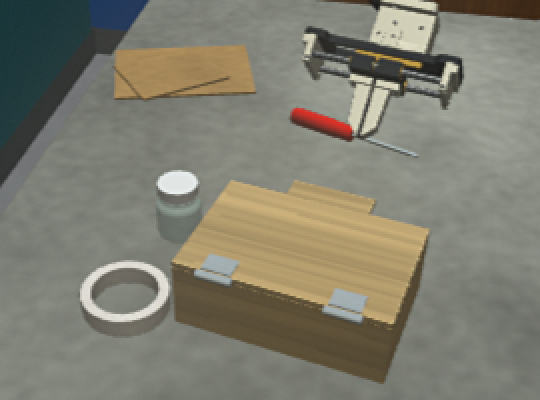

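View pics/scene11.png

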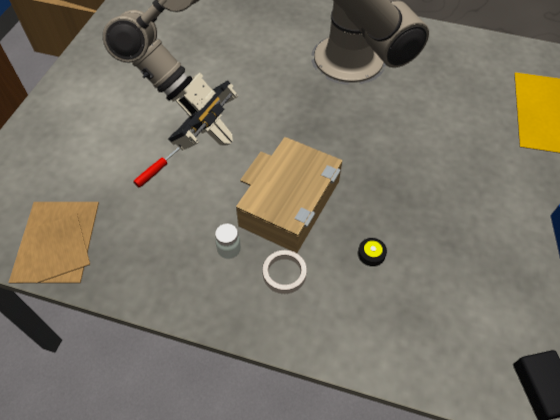

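```bash
python3 -m jog '{"xyz":[[0,0,1],[0,0,0],[0,0,0]],"angular":[[0,0,0],[0,0,0],[0,0,0]]}' 1; python3 -c "
from plant import bot
print(bot.close_job())"
```

```text
time: 11.25
tool_pos: [529.3, -185.6, 141.0]
tcp_rot: [-2.33, -0.003, -0.209]
contact_force: [0.0, 0.7, -0.0]
grip_width: 0.6
the job is handed in; nothing more can be done
None
```

The lid is shut and the job is handed in, at about 11.3 s of the 43 s allowed; `close_job` returned no verdict.

**What I did:** I tipped the lid forward from about 1.71 to 1.2 rad with the closed fingertips hooked over the tongue. I let it fall by itself to about 0.4 rad while the fingers went over the top and round to the front. The upper outside of the fingers caught it there and held it for about 0.55 s. I then lowered it at roughly 0.2 rad/s until the wrist force dropped to about zero, and drew the fingers out from under the tongue and up clear.

**Last checks:**
- **Lid:** the side view shows it flat on the box. The tongue's pixels sat about 2–4 px off the predicted shut position, on the shut side, which I put down to calibration.
- **Bystanders:** the jar, tape roll, wheel and screwdriver look unmoved. The pixel difference was higher around the screwdriver because the gripper hides part of it in the scene camera. The side view shows the rest of it in place.
- **Forces:** wrist readings stayed within about 3 N at every check. With noise of about 1–2 N, the catch shows mainly in the lid staying put rather than in the force. I could not read the finger contact force or the lid speed directly.

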